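# Slide the teether to the child between plate and beaker

## Task

Push the teether ring across the high chair tray with the fingertips, through the narrow gap between the orange plate and the beaker, and on until it lies flat against the raised lip along the child's edge of the tray (the right-hand edge as the robot sees it). Slide it only, never lift it off the tray; it may brush the plate and the beaker, but do not shove hard against them, and leave everything else where it stands.

Things in the scene. Friction and masses are not known exactly. Their poses are not given: they have to be found in the camera images.
- teether: Yellow silicone teether: a plain flat ring, 80 mm outside diameter, hole 52 mm, 14 mm thick, about 50 g, lying loose on the tray floor. Origin at the centre of the ring on its underside.
- tray: Grey plastic high chair tray, fixed, long side roughly along x: 520 x 460 mm outside, floor top 8 mm above the origin. A raised lip 8 mm thick stands all round, its top 20 mm above the origin. Origin at the centre of the underside. The child's edge is the long one at the tray's own -y (robot's right), where the high chair stands; the inner face of its lip lies at y = -222 mm in the tray's frame. The teether starts near the opposite, +y edge.
- plate: Orange round divided plate, stuck fast to the tray by suction: 160 mm diameter, straight wall 22 mm high. Origin at the centre of its underside, on the tray floor.
- beaker: Low clear beaker on a dark round rubber suction foot, stuck fast to the tray: foot 72 mm diameter and 16 mm high, beaker above it at most 68 mm diameter, 58 mm high in all. Origin at the centre of the foot's underside, on the tray floor. It stands beside the plate, one nearer the robot and the other farther (either may be the near one); the gap between foot and plate is 86 to 90 mm wide, so its middle lies about 44 mm from each, on the line between the two origins.
- dispenser: Small upright pill-shaped aluminium formula dispenser, 45 mm diameter, 74 mm high, loose on the tray. Origin: centre of underside. Bystander.
- jar: Small glass jar, 40 mm diameter, 50 mm high, loose on the tray near the robot. Origin: centre of underside. Bystander.
- cup: Little stacking cup, 50 mm diameter, 35 mm high, loose in the tray's near corner on the child's side. Origin: centre of underside. Bystander.
- block: Wooden toy block, 35 mm cube, loose in the tray's far corner on the child's side. Origin: centre of underside. Bystander.
- milk: Feeding bottle, 60 mm diameter, 130 mm high, standing on the table far to the left of the tray. Origin: centre of underside. Bystander.
- spoon: Child's spoon, 140 mm long, lying on the table to the left of the tray. Bystander.
- wipes: White box of wipes, 100 x 190 x 60 mm, on the table to the right of the tray. Origin: centre of underside. Bystander.
There are look-alikes about, which are no part of the job. There is more than one size of the teether; the one meant has the size given above.

How it is judged (in metres and radians):
On the way:
1. the teether is in the gap between the plate and the beaker (horizontal distance between teether and plate below 0.131 m and horizontal distance between teether and beaker below 0.087 m), for 0.05 s.
At the end, for the whole second after the job is handed in: The teether has passed through the gap and lies flat (within 0.08 rad) and still on the tray floor, its rim within 10 mm of the lip along the child's edge (y of teether in the frame of tray between -0.19 and -0.172 m and x of teether in the frame of tray between -0.22 and 0.22 m and z of teether in the frame of tray below 0.012 m and angle between teether's own z axis and vertical below 0.08 rad and linear speed of teether below 0.01 m/s); the robot touches nothing.
It fails at once if the teether is lifted more than 10 mm off the tray floor (z of teether in the frame of tray above 0.018 m).
It fails at once if the plate or the beaker is shoved with more than 20 N, by the robot or through the teether (contact force between any of the arm, the fingers, teether and plate above 20 N or contact force between any of the arm, the fingers, teether and beaker above 20 N).
It fails at once if another object is moved more than 20 mm or knocked over (distance of any of dispenser, jar, cup, block, milk, spoon, wipes from where it was at the start of the episode above 0.02 m or angle between any of dispenser, jar, cup, block, milk, wipes's own z axis and vertical above 0.4 rad).
It also fails if it takes over 51 s, if anything falls off the work surface, if the arm or the gripper's body presses on something with over 40 N, if the wrist force passes 120 N, or if a joint passes its speed limit or range.

## Robot

A 6-joint arm with a two-finger parallel gripper is mounted at the origin on the work surface. World frame = base frame: x ahead of the robot, y to its left, z up, the work surface at z = 0. Lengths are in m, angles in degrees, forces in N, time in s.
With the tool pointing down it reaches from about 0.3 to 0.75 m from the base axis. Payload 8.5 kg.
Tool frame: the origin (TCP) lies midway between the tips of the shut fingers; the grasp point (between the pads) lies 19 mm behind it (env.tcp_to_grasp is the z of the grasp point in the tool frame, in m); z points along the fingers, y is the line along which they close (so a half turn about z gives the same grasp; the last joint's range is limited). The gripper opens to 85 mm and grips with 20 to 120 N. Pads are 22 mm wide; open, the fingers measure 114 mm over their backs; the gripper's body (76 mm by 85 mm) begins 54 mm behind the grasp point. The pads swing forward as they close: fully open they stand 13 mm farther back than shut.
Start: joints at [-85.502, 21.807, 74.336, -0, 83.858, -12.336], TCP at [0.159, -0.526, 0.203] pointing down, gripper open.
Joint ranges: [-178.18, 178.18], [-50.72, 133.34], [12.68, 142.11], [-81.47, 261.47], [9.98, 163.14], [-165.26, 165.26]. Speed limits (degrees/s): [136.94, 136.94, 180, 180, 180, 180].

## Interface

Orientations are given as a 3x3 rotation matrix whose columns are the frame's x, y, z axes.
In Python, from rig import env, imaging, job, models gives the robot as it stands. The module is installed in compiled form; this text tells all that it offers.
- The arm moves only by the tool jog_arm, never from a script. Its argument "plan" is text: rows parted by semicolons, each of 7 numbers parted by spaces: the turn, a rotation vector about the tool's x, y, z in degrees, then the shift along the tool's x, y, z in cm, then the closure in counts, from 0 (fully open) to 255 (shut). In form: rx ry rz x y z claw; .... A call has 1 to 10 rows; each row shifts and turns the commanded pose from where the row before left it, along the tool's axes as they then stand; what a row does not reach is not made up. A row lasts 1/12 s, in which the tool goes at most 41.7 mm and 7.16 degrees, less where a joint would pass 70% of its speed; a pose out of reach is approached as far as the arm can. A call with a gripper value outside its range is refused whole. The fingers move at their own pace and stop on an object; "grip_force" is the grip in N (left out, the last holds). Time passes only in rows, so rows that do not move let the fingers close. It gives the time, the measured TCP pose, the force, the opening and the grip force at its end, in the units of the state.
- env.observe(): the state, without advancing time (a new reading comes with each control period).
- imaging.get_image(name): name is "scene" or "top" or "wrist"; returns a dict with "pixels" (420x560x3 uint8, red, green, blue), "depth" (420x560 float32, m along the optical axis (not along the pixel's ray), 0 where there is no reading), "fov_y" (degrees; the focal length in pixels is half the picture's height over the tangent of half this angle, whatever the lens; pixels are square), "cx", "cy" (the principal point, pixels), "world_from_camera" (4x4, takes a point from camera to world coordinates). Camera axes: x right, y down, z forward; pixel columns grow to the right and rows downward; lengths in m; the calibration is good to about 2 mm. The wrist camera is an equidistant fisheye: a pixel r from the principal point sees the ray r / f radians off the axis. A picture is of the moment at which its call begins.
- job.close_job(): hands the job in; it is judged then, once.
Trained networks look in the newest picture that a camera, given by its name, has taken for a name from the list of things; names that differ only in an ending like _2 or _b are one class to them, and where a whole thing is asked for, a point or a joint stands for the part that bears it (a point fixed in the world has none). Each returns a list of dicts, best first, with "confidence" (0 to 1); they miss things now and then, are a little off and sometimes report something else, mostly with a low value. They report only what shows in the picture. A call takes as long as a camera call. They do not tell look-alikes from the thing itself.
- models.outline_of(camera, query): "region" (420x560 bool, what is visible of it) and "bbox" ([centre column, centre row, width, height] in pixels, round what is visible of it).
- models.tip_of(camera, query): "at" ([column, row] in pixels: a listed point, or the origin of a listed thing).
The state is a dict: "time_s": time; "q": joint angles; "qvel": joint speeds; "joint_efforts": joint torques, N m; "position": TCP position; "tool_rot": TCP orientation; "ft_force": force on the tool from outside, world axes, zero at the start; "wrist_torque": the same for the moment, N m; "grip_width": finger opening in m; "gripper_force": force on a finger pad.
Only numpy, scipy, OpenCV 4.12 (cv2) and the standard library are available. Lean on these libraries where they do the work, as an engineer would, in place of code of your own. Each camera call takes 0.05 s, during which the arm holds its last target. There are 200 camera calls.

## Working session

There is one attempt and no reset: what is moved stays moved. The work goes in short steps, Python scripts to look and compute and a tool call to move; the robot and the scene stay as the last step left them, time stands still between calls to the robot, and variables do not carry over. Pictures are saved under pics/ and viewed, at most 10 in all, crops included, and the job is handed in when it is done.

Besides the shell and the picture viewer there is one more tool, called after "Call:" in YAML: its name, and indented under it one key for each argument. jog_arm: Moves the arm, as the interface text tells. Its arguments: {"type":"object","properties":{"plan":{"type":"string"},"grip_force":{"type":"number"}},"required":["plan"]}

```bash
mkdir -p pics
cat > h.py <<'E'
import numpy as np, cv2
from rig import env, imaging, job, models
def pts(im):
    d=im["depth"]; h,w=d.shape; f=h/2/np.tan(np.radians(im["fov_y"]/2))
    v,u=np.mgrid[:h,:w]
    P=np.stack([(u-im["cx"])/f*d,(v-im["cy"])/f*d,d],-1)
    T=im["world_from_camera"]; return P@T[:3,:3].T+T[:3,3]
def save(n,px): cv2.imwrite(f"pics/{n}.png",cv2.cvtColor(px,cv2.COLOR_RGB2BGR))
E
python3 - <<'E'
from h import *
im=imaging.get_image("top"); save("top1",im["pixels"]); P=pts(im)
s=env.observe(); print(s["time_s"],s["position"],s["tool_rot"],s["ft_force"])
for n in "teether tray plate beaker dispenser jar cup block".split():
    for o in models.outline_of("top",n):
        Q=P[o["region"]&(im["depth"]>0)]
        print(n,round(o["confidence"],2),np.round(o["bbox"]),np.round(np.percentile(Q,[2,50,98],axis=0),3).tolist())
E
```

```text
0.05 [ 0.15924548 -0.52609398  0.20191232] [[ 9.57150511e-01  2.89590890e-01 -1.24538046e-04]
 [ 2.89590762e-01 -9.57149467e-01  1.44545548e-03]
 [ 2.99389214e-04 -1.41958352e-03 -9.99998948e-01]] [ 0.00126707 -0.20725628 -0.06318102]
teether 0.91 [ 96. 228.  45.  41.] [[0.449, 0.473, 0.003], [0.503, 0.527, 0.019], [0.551, 0.579, 0.024]]
teether 0.84 [214. 202.  26.  27.] [[0.536, 0.155, 0.009], [0.573, 0.192, 0.021], [0.61, 0.23, 0.026]]
teether 0.51 [163. 145.  20.  20.] [[0.729, 0.332, -0.002], [0.754, 0.36, 0.008], [0.782, 0.388, 0.014]]
tray 0.78 [280. 206. 196. 190.] [[0.33, -0.217, 0.003], [0.552, 0.043, 0.008], [0.835, 0.263, 0.021]]
plate 0.6 [287. 169.  58.  54.] [[0.616, -0.092, 0.009], [0.691, -0.02, 0.014], [0.764, 0.052, 0.031]]
beaker 0.94 [298. 233.  24.  32.] [[0.455, -0.083, 0.02], [0.489, -0.054, 0.027], [0.519, -0.024, 0.067]]
dispenser 0.83 [207. 142.  20.  24.] [[0.723, 0.193, 0.006], [0.737, 0.211, 0.076], [0.765, 0.235, 0.085]]
dispenser 0.55 [285. 166.  54.  55.] [[0.618, -0.091, 0.009], [0.692, -0.019, 0.014], [0.764, 0.052, 0.031]]
dispenser 0.54 [295. 234.  26.  29.] [[0.458, -0.086, 0.017], [0.489, -0.056, 0.028], [0.52, -0.022, 0.067]]
jar 0.75 [216. 277.  14.  12.] [[0.343, 0.154, 0.01], [0.361, 0.169, 0.057], [0.378, 0.191, 0.061]]
cup 0.62 [342. 271.  21.  16.] [[0.368, -0.203, 0.007], [0.391, -0.186, 0.015], [0.412, -0.161, 0.044]]
cup 0.47 [454. 201.  76.  47.] [[0.531, -0.577, 0.015], [0.583, -0.482, 0.059], [0.641, -0.395, 0.063]]
block 0.69 [327. 137.  15.  17.] [[0.761, -0.158, 0.021], [0.778, -0.14, 0.042], [0.796, -0.122, 0.047]]
```

Run:
```python
from h import *
im=imaging.get_image("top"); P=pts(im)
px=im["pixels"][90:300,50:400]
save("crop1",cv2.resize(px,None,fx=2.2,fy=2.2,interpolation=cv2.INTER_CUBIC))
im2=imaging.get_image("scene"); save("scene1",im2["pixels"])
# tray lip fit
z=P[...,2]; m=(z>0.015)&(z<0.024)&(im["depth"]>0)
o=models.outline_of("top","tray")[0]["region"]
o=cv2.dilate(o.astype(np.uint8),np.ones((5,5)))>0
Q=P[o&(im["depth"]>0)][:,:2].astype(np.float32)
print(cv2.minAreaRect(Q))
fl=P[models.outline_of("top","tray")[0]["region"]]; print(np.histogram(fl[:,2],bins=np.arange(-.004,.03,.002)))
np.save("P.npy",P)
def fit(Q):
    A=np.c_[2*Q,np.ones(len(Q))]; s=np.linalg.lstsq(A,(Q**2).sum(1),rcond=None)[0]; return s[:2],np.sqrt(s[2]+s[:2]@s[:2])
for n,i in (("teether",1),("teether",0),("teether",2),("plate",0),("beaker",0)):
    os=models.outline_of("top",n)
    if len(os)<=i: print(n,i,"none"); continue
    r=os[i]["region"]; c=max(cv2.findContours(r.astype(np.uint8),0,1)[0],key=len)[:,0]
    q=P[c[:,1],c[:,0]]; print(n,i,fit(q[:,:2]),np.median(q[:,2]),models.tip_of("top",n)[:1])
    k=r&(z>0.0); Q=P[k]; print("   area-eq",cv2.minEnclosingCircle(Q[:,:2].astype(np.float32)))
```

```text
((0.5891615152359009, 0.0038005411624908447), (0.542522668838501, 0.5686009526252747), 4.088726997375488)
(array([  15,   29,  103,  840, 3825, 7569, 6509, 2884,  835,  421,  480,
        665,  424,  134,   22,    5]), array([-0.004, -0.002,  0.   ,  0.002,  0.004,  0.006,  0.008,  0.01 ,
        0.012,  0.014,  0.016,  0.018,  0.02 ,  0.022,  0.024,  0.026,
        0.028]))
teether 1 (array([0.49969604, 0.53258787]), np.float64(0.05846879880803718)) 0.007722535414519283 [{'at': [99.1, 226.9], 'confidence': 0.97}]
   area-eq ((0.4425535202026367, 0.2997366786003113), 0.30289480090141296)
teether 0 (array([0.57270635, 0.19263361]), np.float64(0.03817866561150519)) 0.02013608585373694 [{'at': [99.1, 226.9], 'confidence': 0.97}]
   area-eq ((0.5733591318130493, 0.19227741658687592), 0.03978469595313072)
teether 2 (array([0.57441953, 0.19121514]), np.float64(0.24705290015238973)) 0.00921104247204263 [{'at': [99.1, 226.9], 'confidence': 0.97}]
   area-eq ((0.5693122148513794, 0.19326290488243103), 0.27514320611953735)
plate 0 (array([ 0.69202332, -0.01985425]), np.float64(0.08050063093438488)) 0.019537852273026735 [{'at': [217.8, 277.0], 'confidence': 0.67}]
   area-eq ((0.5718530416488647, -0.018275121226906776), 0.20593471825122833)
beaker 0 (array([ 0.48685642, -0.05427239]), np.float64(0.03279508399396479)) 0.055266366348034834 [{'at': [294.1, 236.3], 'confidence': 0.86}]
   area-eq ((0.44297629594802856, -0.030697494745254517), 0.08419499546289444)
```

View pics/crop1.png

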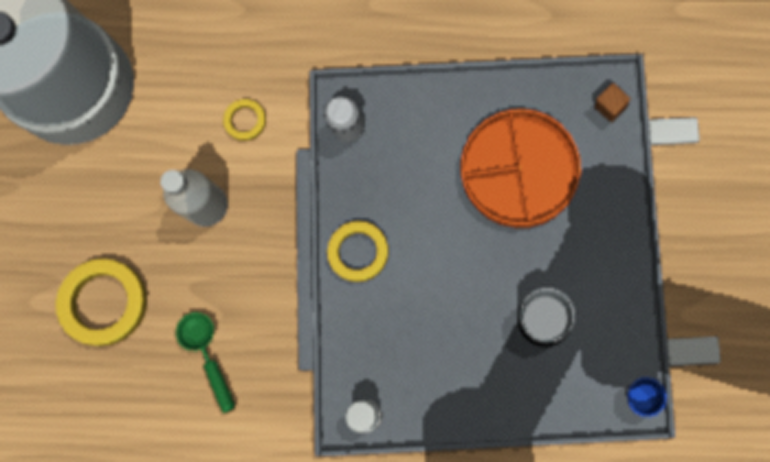

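View pics/scene1.png

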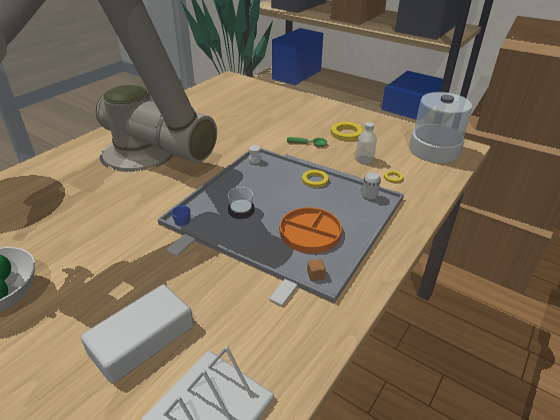

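Run:
```python
from h import *
im=imaging.get_image("top"); P=pts(im); h,w=im["depth"].shape
f=h/2/np.tan(np.radians(im["fov_y"]/2)); T=im["world_from_camera"]; print("cam",T[:3,3].round(3),f)
def at(uv,z):
    uv=np.asarray(uv,float); d=np.c_[(uv[:,0]-im["cx"])/f,(uv[:,1]-im["cy"])/f,np.ones(len(uv))]@T[:3,:3].T
    return T[:3,3]+d*((z-T[2,3])/d[:,2])[:,None]
def fit(Q):
    A=np.c_[2*Q,np.ones(len(Q))]; s=np.linalg.lstsq(A,(Q**2).sum(1),rcond=None)[0]; return s[:2],np.sqrt(s[2]+s[:2]@s[:2])
hsv=cv2.cvtColor(im["pixels"],cv2.COLOR_RGB2HSV)
# colour contours at known top heights
for n,lo,hi,(u0,u1,v0,v1),z in (("ring",(20,90,60),(35,255,255),(190,235,180,225),.022),("plate",(3,120,40),(18,255,255),(250,320,130,205),.030)):
    m=cv2.inRange(hsv,lo,hi); k=np.zeros_like(m); k[v0:v1,u0:u1]=m[v0:v1,u0:u1]
    c=max(cv2.findContours(k,0,1)[0],key=cv2.contourArea)[:,0]
    print(n,fit(at(c,z)[:,:2]))
# tray boundary: wood is saturated, tray grey
wood=(hsv[...,1]>70).astype(np.uint8)
for n,rng in (("right",[(y,) for y in range(125,285,4)]),("left",[(y,) for y in range(130,155,3)])):
    pass
B=[]
for v in list(range(150,262,3)):
    c0=330; r=np.where(wood[v,c0:400])[0]
    if len(r): B.append((c0+r[0]-.5,v))
print(B[::5])
Q=at(B,.020)[:,:2]
for _ in range(4):
    p=np.polyfit(Q[:,0],Q[:,1],1); e=abs(np.polyval(p,Q[:,0])-Q[:,1]); Q=Q[e<max(.004,np.median(e)*2)]
print("right",p,np.degrees(np.arctan(p[0])),len(Q),Q[:,0].min(),Q[:,0].max())
for nm,us,rr in (("far",range(200,335,3),range(150,90,-1)),("near",range(200,345,3),range(280,320))):
    B=[]
    for u in us:
        for v in rr:
            if wood[v,u] and wood[v+(1 if nm=="near" else -1),u] and wood[v+(2 if nm=="near" else -2),u]: B.append((u,v+(-.5 if nm=="near" else .5)));break
    Q=at(B,.020)[:,:2]
    for _ in range(4):
        p=np.polyfit(Q[:,1],Q[:,0],1); e=abs(np.polyval(p,Q[:,1])-Q[:,0]); Q=Q[e<max(.004,np.median(e)*2)]
    print(nm,p,np.degrees(np.arctan(-p[0])),len(Q))
print(cv2.minAreaRect(P[models.outline_of("top","cup")[0]["region"]][:,:2].astype(np.float32)))
```

```text
cam [0.368 0.006 1.131] 390.08888149937627
ring (array([0.5730697 , 0.19217331]), np.float64(0.03978361678052367))
plate (array([ 0.68867957, -0.0195604 ]), np.float64(0.07958272170600487))
[(np.float64(367.5), 150), (np.float64(346.5), 165), (np.float64(347.5), 180), (np.float64(348.5), 195), (np.float64(350.5), 210), (np.float64(351.5), 225), (np.float64(352.5), 240), (np.float64(375.5), 255)]
right [ 0.07312635 -0.24769299] 4.1823865227895975 31 0.4248444743251198 0.7242971916104419
far [0.30400709 0.77491634] -16.909643573027378 40
near [-0.0704456   0.32383763] 4.029578605372933 49
((0.38877618312835693, -0.09835752844810486), (0.043743692338466644, 0.21028989553451538), 1.122668981552124)
```

Call:
jog_arm:
  plan: "0 0 4 0 0 0 255;0 0 4 0 0 0 255;0 0 4 0 0 0 255;0 0 4.8 0 0 0 255"

```text
time_s: 1.58
position: [0.1593, -0.5264, 0.2025]
tool_rot: [[1.0, -0.003, 0.0], [-0.003, -1.0, 0.0], [0.0, -0.0, -1.0]]
ft_force: [0.5, 0.2, 0.6]
grip_width: 0.0387
gripper_force: 0.0
```

The candidates are the large ring off the tray at (96,228), about 112 mm across, the small ring off the tray at (163,145), about 55 mm, and the ring on the tray at (214,202), which fits 79.6 mm. I choose the ring on the tray. In the crop it sits at (357,251), with the plate at (520,168) and the beaker at (546,316). The scene view confirms it lies flat. Next I move over the hole with the fingers shut.

Call:
jog_arm:
  plan: "0 0 0 1.7 -3 0 255;0 0 0 1.7 -3 0 255;0 0 0 1.7 -3 0 255;0 0 0 1.7 -3 0 255;0 0 0 1.7 -3 0 255;0 0 0 1.7 -3 0 255;0 0 0 1.7 -3 0 255;0 0 0 1.7 -3 0 255;0 0 0 1.7 -3 0 255;0 0 0 1.7 -3 0 255"

```text
time_s: 2.42
position: [0.3296, -0.2248, 0.2027]
tool_rot: [[1.0, 0.0, 0.0], [0.0, -1.0, -0.0], [0.0, 0.0, -1.0]]
ft_force: [0.9, -0.7, -0.3]
grip_width: -0.0002
gripper_force: 0.0
```

Call:
jog_arm:
  plan: "0 0 0 1.7 -3 0 255;0 0 0 1.7 -3 0 255;0 0 0 1.7 -3 0 255;0 0 0 1.7 -3 0 255;0 0 0 1.7 -3 0 255;0 0 0 1.7 -3 0 255;0 0 0 1.7 -3 0 255;0 0 0 1.7 -3 0 255;0 0 0 1.7 -3 0 255;0 0 0 1.7 -3 0 255"

```text
time_s: 3.25
position: [0.4995, 0.0756, 0.2026]
tool_rot: [[1.0, 0.001, 0.0], [0.001, -1.0, -0.0], [0.0, 0.0, -1.0]]
ft_force: [0.4, -0.7, 0.8]
grip_width: 0.0
gripper_force: 0.0
```

Call:
jog_arm:
  plan: "0 0 0 1.7 -3 0 255;0 0 0 1.7 -3 0 255;0 0 0 1.7 -3 2 255;0 0 0 1.7 -2.5 2 255;0 0 0 0 0 2 255;0 0 0 0 0 2 255;0 0 0 0 0 0 255"

```text
time_s: 3.83
position: [0.565, 0.189, 0.1185]
tool_rot: [[1.0, 0.001, -0.007], [0.001, -1.0, -0.001], [-0.007, 0.001, -1.0]]
ft_force: [-0.8, -0.2, -0.6]
grip_width: -0.0001
gripper_force: 0.0
```

Run:
```python
from h import *
im=imaging.get_image("wrist"); save("w1",im["pixels"])
T=im["world_from_camera"]; f=420/2/np.tan(np.radians(im["fov_y"]/2))
print(env.observe()["position"],T.round(3),f)
def ray(u,v):
    dx,dy=u-im["cx"],v-im["cy"]; r=np.hypot(dx,dy); a=r/f
    return np.stack([np.sin(a)*dx/r,np.sin(a)*dy/r,np.cos(a)],-1)@T[:3,:3].T
def fit(Q):
    A=np.c_[2*Q,np.ones(len(Q))]; s=np.linalg.lstsq(A,(Q**2).sum(1),rcond=None)[0]; return s[:2],np.sqrt(s[2]+s[:2]@s[:2])
for o in models.outline_of("wrist","teether"):
    c=max(cv2.findContours(o["region"].astype(np.uint8),0,1)[0],key=len)[:,0].astype(float)
    d=ray(c[:,0],c[:,1]); q=T[:3,3]+d*((.022-T[2,3])/d[:,2])[:,None]
    print(o["confidence"],np.round(o["bbox"]),fit(q[:,:2]))
```

```text
[0.56594597 0.18883002 0.12099917] [[ 0.    -0.963 -0.268  0.633]
 [-1.    -0.    -0.     0.189]
 [ 0.     0.268 -0.963  0.289]
 [ 0.     0.     0.     1.   ]] 325.19226210127806
0.72 [ 24. 250.  49.  82.] (array([0.50247892, 0.50634015]), np.float64(0.04742829007430522))
0.68 [113.  18.  59.  34.] (array([0.74618292, 0.34889895]), np.float64(0.023241898105860696))
0.64 [281. 192.  93.  94.] (array([0.57370865, 0.19248792]), np.float64(0.039525876769312386))
```

View pics/w1.png

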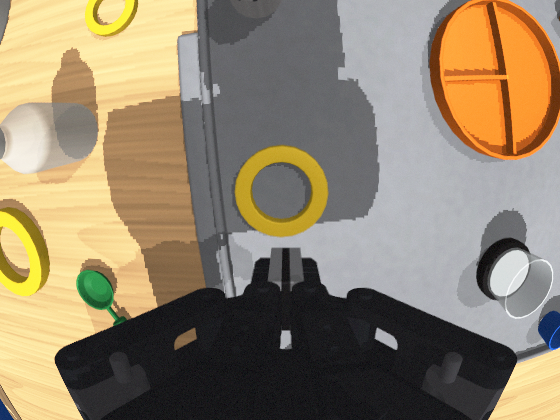

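The wrist view shows the ring with its hole at (281,192), the plate at (497,78) and the beaker's dark foot at (503,268). The wrist fix agrees with the top view to within 1 mm. I'll go down into the hole.

Run:
```python
from h import *
im=imaging.get_image("wrist")
T=im["world_from_camera"]; f=420/2/np.tan(np.radians(im["fov_y"]/2))
def ray(c):
    dx,dy=c[:,0]-im["cx"],c[:,1]-im["cy"]; r=np.hypot(dx,dy); a=r/f
    return np.stack([np.sin(a)*dx/r,np.sin(a)*dy/r,np.cos(a)],-1)@T[:3,:3].T
def at(c,z): d=ray(c); return T[:3,3]+d*((z-T[2,3])/d[:,2])[:,None]
def fit(Q):
    A=np.c_[2*Q,np.ones(len(Q))]; s=np.linalg.lstsq(A,(Q**2).sum(1),rcond=None)[0]; return s[:2],np.sqrt(s[2]+s[:2]@s[:2])
px=im["pixels"]; hsv=cv2.cvtColor(px,cv2.COLOR_RGB2HSV)
k=cv2.inRange(hsv,(3,120,60),(18,255,255)); k[:, :420]=0; k[170:]=0
c=max(cv2.findContours(k,0,1)[0],key=cv2.contourArea)[:,0].astype(float); c=c[(c[:,0]<556)&(c[:,1]>3)]
print("plate",fit(at(c,.030)[:,:2]))
k=((px.max(2)<45)*255).astype(np.uint8); k[:225]=0;k[315:]=0;k[:,:465]=0;k[:,545:]=0
c=max(cv2.findContours(k,0,1)[0],key=cv2.contourArea)[:,0].astype(float); 
l=c[c[:,0]<500]; print("foot",c.min(0),c.max(0),fit(at(l,.024)[:,:2]),fit(at(l,.008)[:,:2]))
```

```text
plate (array([ 0.68923858, -0.0153777 ]), np.float64(0.0813737647908225))
foot [475. 239.] [525. 299.] (array([ 0.49276126, -0.03787549]), np.float64(0.02650181953523564)) (array([ 0.4844393 , -0.05128135]), np.float64(0.028071428612934955))
```

Call:
jog_arm:
  plan: "0 0 0 0.75 -0.35 1 255;0 0 0 0 0 2 255;0 0 0 0 0 2 255;0 0 0 0 0 2 255;0 0 0 0 0 1.5 255;0 0 0 0 0 1.3 255;0 0 0 0 0 1 255;0 0 0 0 0 0 255;0 0 0 0 0 0 255"

```text
time_s: 4.73
position: [0.5748, 0.1923, 0.0148]
tool_rot: [[1.0, 0.0, 0.001], [0.0, -1.0, 0.0], [0.001, -0.0, -1.0]]
ft_force: [0.1, 0.6, 0.3]
grip_width: -0.0001
gripper_force: 0.0
```

Call:
jog_arm:
  plan: "0 0 0 0 0.6 0.2 255;0 0 0 0 0.8 0 255;0 0 0 -0.2 1 0 255;0 0 0 -0.2 1 0 255;0 0 0 -0.2 1 0 255;0 0 0 -0.2 1 0 255;0 0 0 -0.2 1 0 255;0 0 0 -0.2 1 0 255;0 0 0 -0.2 0.6 0 255;0 0 0 0 0 0 255"

```text
time_s: 5.57
position: [0.5601, 0.111, 0.0126]
tool_rot: [[1.0, -0.001, -0.0], [-0.001, -1.0, -0.0], [-0.0, 0.0, -1.0]]
ft_force: [-0.6, 0.7, -0.7]
grip_width: 0.0002
gripper_force: 0.0
```

```bash
cat >> h.py <<'E'
def fit(Q):
    A=np.c_[2*Q,np.ones(len(Q))]; s=np.linalg.lstsq(A,(Q**2).sum(1),rcond=None)[0]; return s[:2],np.sqrt(s[2]+s[:2]@s[:2])
def ring(cam="top",z=.022):
    im=imaging.get_image(cam); T=im["world_from_camera"]; f=420/2/np.tan(np.radians(im["fov_y"]/2))
    for o in models.outline_of(cam,"teether"):
        c=max(cv2.findContours(o["region"].astype(np.uint8),0,1)[0],key=len)[:,0].astype(float)
        dx,dy=c[:,0]-im["cx"],c[:,1]-im["cy"]
        if cam=="wrist":
            r=np.hypot(dx,dy); a=r/f; d=np.stack([np.sin(a)*dx/r,np.sin(a)*dy/r,np.cos(a)],-1)
        else: d=np.c_[dx/f,dy/f,np.ones(len(c))]
        d=d@T[:3,:3].T; q=(T[:3,3]+d*((z-T[2,3])/d[:,2])[:,None])[:,:2]
        print(cam,round(o["confidence"],2),np.round(o["bbox"]),len(c),*fit(q),"far/left arc min/max",q.min(0).round(4),q.max(0).round(4))
    return im
E
python3 - <<'E'
from h import *
print(env.observe()["position"]); ring("top"); im=ring("wrist"); save("w2",im["pixels"])
E
```

```text
[0.56010027 0.11098166 0.012563  ]
top 0.75 [163. 147.  17.  22.] 51 [0.75072051 0.35399303] 0.027074914157772932 far/left arc min/max [0.7225 0.3261] [0.7786 0.3808]
top 0.55 [ 96. 229.  40.  39.] 113 [0.49892359 0.52353622] 0.05666303079395217 far/left arc min/max [0.4438 0.4648] [0.554  0.5831]
wrist 0.73 [150. 221. 132. 135.] 372 [0.57440887 0.19085814] 0.040171806593659765 far/left arc min/max [0.5343 0.1499] [0.614  0.2319]
```

View pics/w2.png

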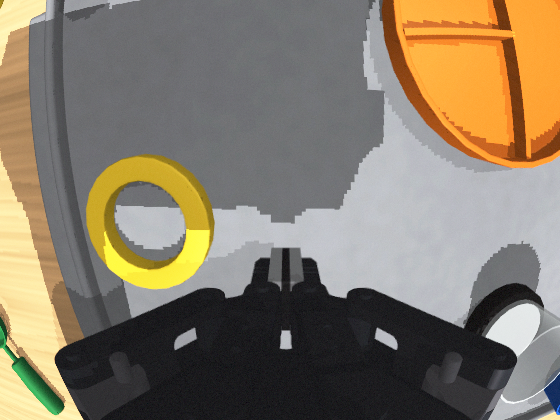

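The wrist view shows the ring still at its start, at (150,221), while the fingertips are at (286,250). They passed over it without catching, so I'm checking the true tip height before anything else.

Run:
```python
from h import *
s=env.observe(); print(s["position"],s["q"],s["ft_force"])
im=imaging.get_image("wrist"); T=im["world_from_camera"]; f=420/2/np.tan(np.radians(im["fov_y"]/2)); print(T.round(4).tolist())
v,u=np.mgrid[:420,:560]; dx,dy=u-im["cx"],v-im["cy"]; r=np.hypot(dx,dy)+1e-9; a=r/f; d=im["depth"]
P=np.stack([np.tan(a)*dx/r*d,np.tan(a)*dy/r*d,d],-1)@T[:3,:3].T+T[:3,3]
for p in ((276,252),(286,252),(294,252),(276,262),(294,262),(276,275),(294,275),(286,235),(286,225),(240,240),(330,240),(150,165),(150,275),(200,221),(150,221)): print(p,d[p[1],p[0]].round(3),P[p[1],p[0]].round(4))
```

```text
[0.56049515 0.11269197 0.01253824] [-4.95191563e-01  3.54572515e+01  8.54946943e+01  7.44567882e-03
  5.90360126e+01  8.94432338e+01] [ 0.39498476  0.11345424 -0.46722598]
[[-0.0002, -0.9653, -0.2612, 0.6268], [-1.0, 0.0, 0.0008, 0.1124], [-0.0008, 0.2612, -0.9653, 0.184], [0.0, 0.0, 0.0, 1.0]]
(276, 252) 0.143 [0.5715 0.1167 0.0506]
(286, 252) 0.142 [0.5719 0.1122 0.0516]
(294, 252) 0.143 [0.5716 0.1087 0.0509]
(276, 262) 0.133 [0.5713 0.1164 0.0609]
(294, 262) 0.131 [0.5723 0.109  0.0631]
(276, 275) 0.122 [0.5712 0.1161 0.0728]
(294, 275) 0.12 [0.5719 0.1093 0.0742]
(286, 235) 0.187 [0.5641 0.1122 0.007 ]
(286, 225) 0.184 [0.5705 0.1122 0.0083]
(240, 240) 0.188 [0.561  0.139  0.0075]
(330, 240) 0.187 [0.5614 0.0867 0.0084]
(150, 165) 0.162 [0.6077 0.1847 0.0212]
(150, 275) 0.178 [0.5432 0.1926 0.0218]
(200, 221) 0.169 [0.577  0.1581 0.022 ]
(150, 221) 0.184 [0.5723 0.1941 0.0077]
```

View scene.

Run:
```python
from h import *
im=imaging.get_image("scene"); P=pts(im); T=im["world_from_camera"]; f=210/np.tan(np.radians(im["fov_y"]/2))
def proj(p):
    c=T[:3,:3].T@(np.array(p)-T[:3,3]); return c[0]/c[2]*f+im["cx"],c[1]/c[2]*f+im["cy"]
t=env.observe()["position"]; a=proj(t); print("tcp px",a,"tcp+35mm",proj(t+[0,0,.035]),t)
u,v=map(int,a); x0,y0=max(u-60,0),max(v-70,0)
c=im["pixels"][y0:y0+110,x0:x0+140]; print(x0,y0)
save("s2",cv2.resize(c,None,fx=5,fy=5,interpolation=cv2.INTER_CUBIC))
for dv in range(-30,8,3): print(v+dv,P[v+dv,u].round(3))
```

```text
tcp px (np.float64(296.7391779326073), np.float64(190.1056238536427)) tcp+35mm (np.float64(297.14979913829796), np.float64(180.14327408641265)) [0.5604459  0.11278636 0.0125021 ]
236 120
160 [0.571 0.085 0.132]
163 [0.568 0.091 0.119]
166 [0.564 0.098 0.104]
169 [0.566 0.095 0.096]
172 [0.576 0.08  0.098]
175 [0.565 0.098 0.075]
178 [0.566 0.097 0.066]
181 [0.567 0.097 0.056]
184 [0.537 0.144 0.007]
187 [0.545 0.132 0.006]
190 [0.555 0.117 0.008]
193 [0.564 0.103 0.009]
196 [0.571 0.094 0.007]
```

View pics/s2.png

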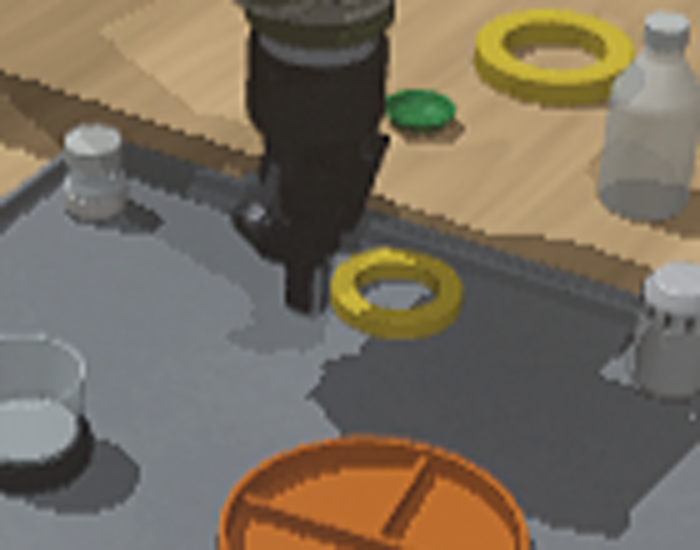

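Both cameras put the real fingertips at z ≈ 0.048 when the reported TCP is at 0.0125. In the scene crop the tip ends at (305,310), above the floor and beside the untouched ring at (395,292). The tips are therefore about 35 mm short of the TCP. I'll go back over the hole and come down by the camera measurement, watching the force.

Call:
jog_arm:
  plan: "0 0 0 0.3 -1.6 0 255;0 0 0 0.3 -1.6 0 255;0 0 0 0.3 -1.6 0 255;0 0 0 0.3 -1.6 0 255;0 0 0 0.2 -1.4 0 255;0 0 0 0 0 1 255;0 0 0 0 0 0 255;0 0 0 0 0 0 255"

```text
time_s: 6.53
position: [0.5737, 0.1899, 0.0016]
tool_rot: [[1.0, 0.001, -0.002], [0.001, -1.0, -0.0], [-0.002, 0.0, -1.0]]
ft_force: [-0.8, -0.4, 0.6]
grip_width: 0.0001
gripper_force: 0.0
```

```bash
cat >> h.py <<'E'
def wpts(im):
    T=im["world_from_camera"]; f=420/2/np.tan(np.radians(im["fov_y"]/2))
    v,u=np.mgrid[:420,:560]; dx,dy=u-im["cx"],v-im["cy"]; r=np.hypot(dx,dy)+1e-9; a=r/f; d=im["depth"]
    return np.stack([np.tan(a)*dx/r*d,np.tan(a)*dy/r*d,d],-1)@T[:3,:3].T+T[:3,3]
def tip(im):
    P=wpts(im); t=env.observe()["position"]; print("tcp",t.round(4))
    for c in (278,284,292):
        col=P[238:275,c]; i=np.where(abs(col[:,0]-t[0]-.011)<.004)[0]
        if len(i): print("tip col",c,"row",238+i[0],col[i[0]].round(4),"above",col[i[0]-1].round(4))
E
python3 - <<'E'
from h import *
im=ring("wrist"); tip(im); save("w3",im["pixels"]); print(env.observe()["ft_force"])
E
```

```text
wrist 0.74 [280. 240. 156. 124.] 549 [0.57692567 0.19236696] 0.0335378362818366 far/left arc min/max [0.55   0.1529] [0.6148 0.2319]
wrist 0.56 [30. 10. 54. 15.] 106 [0.73323848 0.34384193] 0.017404013087537345 far/left arc min/max [0.717  0.3211] [0.7384 0.3694]
tcp [0.5743 0.1896 0.0025]
tip col 278 row 248 [0.5845 0.1932 0.0343] above [0.5744 0.1938 0.0077]
tip col 284 row 248 [0.5844 0.1904 0.0341] above [0.575  0.1905 0.0091]
tip col 292 row 248 [0.5846 0.1868 0.0346] above [0.5742 0.1862 0.0072]
[ 0.54072639 -0.46702043  0.00688262]
```

Call:
jog_arm:
  plan: "0 0 0 0 -0.1 0.6 255;0 0 0 0 0 0.6 255;0 0 0 0 0 0.5 255;0 0 0 0 0 0.3 255;0 0 0 0 0 0 255;0 0 0 0 0 0 255"

```text
time_s: 7.13
position: [0.5743, 0.1913, -0.0177]
tool_rot: [[1.0, 0.001, -0.0], [0.001, -1.0, -0.0], [-0.0, 0.0, -1.0]]
ft_force: [-0.2, 0.3, 0.7]
grip_width: -0.0001
gripper_force: 0.0
```

Run:
```python
from h import *
im=ring("wrist"); tip(im); save("w4",im["pixels"]); s=env.observe(); print(s["ft_force"],s["grip_width"])
```

```text
wrist 0.96 [280. 267. 176. 156.] 541 [0.58076699 0.19245219] 0.03151495873656094 far/left arc min/max [0.5626 0.1533] [0.6153 0.2321]
wrist 0.61 [17.  6. 34. 12.] 72 [0.72369383 0.33837144] 0.010165055484899158 far/left arc min/max [0.7155 0.3242] [0.7279 0.352 ]
tcp [ 0.5745  0.1913 -0.0173]
tip col 278 row 238 [0.587  0.1946 0.0068] above [0.5855 0.1939 0.0427]
tip col 284 row 238 [0.5872 0.1918 0.0073] above [0.5851 0.1916 0.0419]
tip col 292 row 238 [0.5872 0.1879 0.0074] above [0.5856 0.1886 0.0429]
[-0.7067321  -0.14148611  0.38752137] -5.7539236559304384e-05
```

View pics/w4.png

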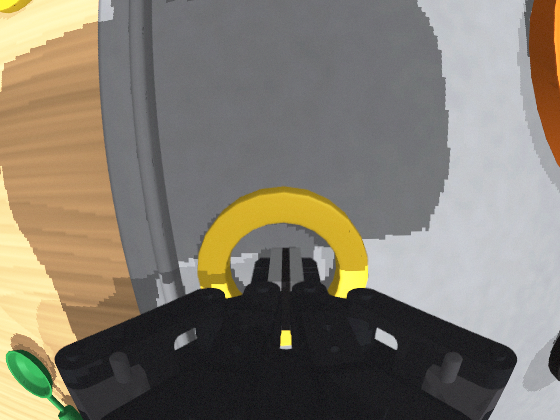

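The fingertips are now inside the hole, with the ring arc around them (centre about (283,268)). I'll lower 3 mm more and check the gripper's overhang against the beaker.

Call:
jog_arm:
  plan: "0 0 0 0 0 0.3 255;0 0 0 0 0.5 0 255;0 0 0 0 0.6 0 255;0 0 0 0 0.6 0 255;0 0 0 0 0.6 0 255;0 0 0 0 0.6 0 255;0 0 0 0 0.6 0 255;0 0 0 0 0 0 255;0 0 0 0 0 0 255"

```text
time_s: 7.98
position: [0.5745, 0.1559, -0.0204]
tool_rot: [[1.0, -0.0, 0.0], [-0.0, -1.0, 0.0], [0.0, -0.0, -1.0]]
ft_force: [-0.3, -1.0, -0.1]
grip_width: -0.0001
gripper_force: 0.0
```

Run:
```python
from h import *
im=imaging.get_image("wrist"); P=wpts(im); s=env.observe(); t=s["position"]; print(t,s["ft_force"])
px=im["pixels"]; g=(px.max(2)<60)&(im["depth"]>0)&(np.mgrid[:420,:560][0]>240)
for lo in np.arange(.0,.16,.02):
    k=g&(P[...,2]>lo)&(P[...,2]<=lo+.02)
    if k.sum()>20: print(round(lo,2),k.sum(),(np.percentile(P[k],[1,99],axis=0)-[t[0],t[1],0]).round(3).tolist())
# ring: visible outer upper arc at z=.022 using yellow colour
hsv=cv2.cvtColor(px,cv2.COLOR_RGB2HSV); y=(cv2.inRange(hsv,(20,90,60),(35,255,255))>0)&(im["depth"]>0)&(P[...,2]>.018)&(P[...,2]<.026)&(abs(P[...,0]-t[0])<.08)&(abs(P[...,1]-t[1])<.08)
Q=P[y][:,:2]; a=np.degrees(np.arctan2(Q[:,1]-Q[:,1].mean(),Q[:,0]-t[0]))
from scipy.optimize import least_squares
ang=np.arange(-70,71,5); c=np.array([t[0],t[1]+.01])
for _ in range(5):
    d=Q-c; th=np.degrees(np.arctan2(d[:,1],d[:,0])); r=np.hypot(*d.T)
    E=np.array([Q[(abs(th-b)<2.5)][np.argsort(r[abs(th-b)<2.5])[-3]] for b in ang if (abs(th-b)<2.5).sum()>5])
    c=least_squares(lambda p:np.hypot(*(E-p).T)-.04,c,loss="soft_l1",f_scale=.002).x
print("ring",c.round(4),"rel",(c-t[:2]).round(4),len(E))
```

```text
[ 0.57443231  0.15619212 -0.02042173] [-0.4264984  -0.17862416 -0.21703197]
0.0 910 [[-0.105, -0.196, 0.008], [0.011, 0.011, 0.02]]
0.02 1243 [[-0.114, -0.194, 0.02], [0.012, 0.013, 0.039]]
0.04 2871 [[-0.008, -0.032, 0.043], [0.014, 0.031, 0.06]]
0.06 10034 [[-0.008, -0.045, 0.06], [0.018, 0.044, 0.08]]
0.08 17886 [[-0.004, -0.058, 0.08], [0.018, 0.056, 0.1]]
0.1 13301 [[0.003, -0.057, 0.1], [0.021, 0.056, 0.112]]
ring [0.5742 0.1658] rel [-0.0002  0.0096] 29
```

The ring follows, trailing the fingers by 9.6 mm and centred in x. Next is the gap entry.

Call:
jog_arm:
  plan: "0 0 0 -0.2 0.8 0 255;0 0 0 -0.3 1 0 255;0 0 0 -0.3 1.2 0 255;0 0 0 -0.3 1.2 0 255;0 0 0 -0.3 1.2 0 255;0 0 0 -0.3 1.2 0 255;0 0 0 -0.3 1.2 0 255;0 0 0 -0.3 1.2 0 255;0 0 0 -0.2 1 0 255;0 0 0 0 0.8 0 255"

```text
time_s: 8.87
position: [0.549, 0.047, -0.0204]
tool_rot: [[1.0, -0.0, -0.0], [-0.0, -1.0, 0.0], [-0.0, -0.0, -1.0]]
ft_force: [0.2, -0.2, 0.6]
grip_width: 0.0
gripper_force: 0.2
```

```bash
cat >> h.py <<'E'
from scipy.optimize import least_squares
def ringw():
    im=imaging.get_image("wrist"); P=wpts(im); s=env.observe(); t=s["position"]; print("tcp",t.round(4),"F",s["ft_force"].round(2))
    hsv=cv2.cvtColor(im["pixels"],cv2.COLOR_RGB2HSV)
    y=(cv2.inRange(hsv,(20,90,60),(35,255,255))>0)&(im["depth"]>0)&(P[...,2]>.018)&(P[...,2]<.026)&(abs(P[...,0]-t[0])<.08)&(abs(P[...,1]-t[1])<.08)
    Q=P[y][:,:2]; ang=np.arange(-70,71,5); c=np.array([t[0],t[1]+.01])
    for _ in range(5):
        d=Q-c; th=np.degrees(np.arctan2(d[:,1],d[:,0])); r=np.hypot(*d.T)
        E=np.array([Q[(abs(th-b)<2.5)][np.argsort(r[abs(th-b)<2.5])[-3]] for b in ang if (abs(th-b)<2.5).sum()>5])
        c=least_squares(lambda p:np.hypot(*(E-p).T)-.04,c,loss="soft_l1",f_scale=.002).x
    print("ring",c.round(4),"rel",(c-t[:2]).round(4),len(E),"tray y",((c[1]-.0731*c[0]+.2477)*.9973-.23).round(4))
    k=cv2.inRange(hsv,(3,120,60),(18,255,255))>0; k&=(P[...,2]>.026)&(P[...,2]<.034)&(P[...,1]>-.12)
    if k.sum()>300:
        Q=P[k][:,:2]; d=np.hypot(*(Q-t[:2]).T); b=Q[np.argsort(d)[10]]; print("plate nearest",b.round(4),"dist to ring ctr",np.sort(np.hypot(*(Q-c).T))[10].round(4))
        e=[]; 
        c0=np.array([.689,-.018]); th=np.degrees(np.arctan2(*(Q-c0).T[::-1]))
        for a in range(-180,180,5):
            m=abs(th-a)<2.5
            if m.sum()>5: e.append(Q[m][np.argsort(np.hypot(*(Q[m]-c0).T))[-3]])
        e=np.array(e); e=e[abs(np.hypot(*(e-c0).T)-.08)<.006]
        print("plate ctr",least_squares(lambda p:np.hypot(*(e-p).T)-.08,c0,loss="soft_l1",f_scale=.002).x.round(4),len(e))
    return im
E
python3 - <<'E'
from h import *
im=ringw(); save("w5",im["pixels"])
E
```

```text
tcp [ 0.5495  0.0461 -0.0204] F [ 0.43 -1.58 -0.16]
ring [0.5488 0.0582] rel [-0.0007  0.0121] 29 tray y 0.035
plate nearest [0.6173 0.0124] dist to ring ctr 0.0817
plate ctr [ 0.6904 -0.0202] 28
```

View pics/w5.png

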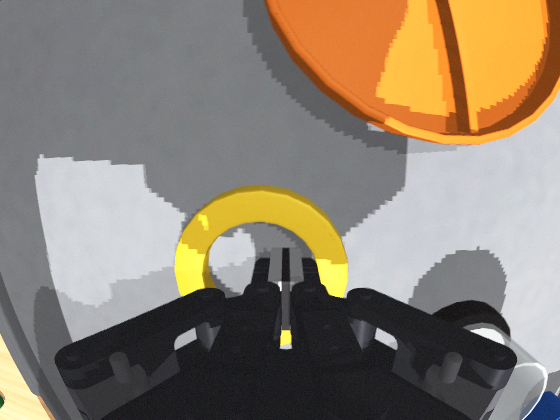

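The wrist view shows the ring, centre about (262,265), around the fingertips. The gap between the plate's edge at (450,140) and the beaker's foot at (470,315) lies ahead, to the right. The refit plate centre is (0.690,-0.020), which puts the gap middle near (0.5666,-0.040). I go on slowly along the gap axis.

Call:
jog_arm:
  plan: "0 0 0 0.11 0.6 0 255;0 0 0 0.11 0.6 0 255;0 0 0 0.11 0.6 0 255;0 0 0 0.11 0.6 0 255;0 0 0 0.11 0.6 0 255;0 0 0 0.11 0.6 0 255;0 0 0 0.11 0.6 0 255;0 0 0 0.11 0.6 0 255;0 0 0 0.11 0.6 0 255;0 0 0 0 0 0 255"

```text
time_s: 9.75
position: [0.5597, -0.0069, -0.0205]
tool_rot: [[1.0, -0.0, 0.0], [-0.0, -1.0, -0.0], [0.0, 0.0, -1.0]]
ft_force: [-0.2, -0.2, 0.3]
grip_width: 0.0002
gripper_force: 0.0
```

Run:
```python
from h import *
im=ringw(); P=wpts(im); px=im["pixels"]
# dark foot side/top points
k=(px.max(2)<50)&(P[...,2]>.010)&(P[...,2]<.026)&(P[...,0]<.535)&(P[...,0]>.44)&(P[...,1]<0)&(P[...,1]>-.1)
Q=P[k][:,:2]; c0=np.array([.4865,-.053]); th=np.degrees(np.arctan2(*(Q-c0).T[::-1])); e=[]
for a in range(-60,181,5):
    m=abs(th-a)<2.5
    if m.sum()>4: e.append(np.r_[a,Q[m][np.argsort(np.hypot(*(Q[m]-c0).T))[-2]]])
e=np.array(e); e=e[abs(np.hypot(*(e[:,1:]-c0).T)-.036)<.008]; print(k.sum(),e[:,0])
print("foot",least_squares(lambda p:np.hypot(*(e[:,1:]-p).T)-.036,c0,loss="soft_l1",f_scale=.002).x.round(4))
```

```text
tcp [ 0.5595 -0.0063 -0.0205] F [-0.11  0.36 -0.3 ]
ring [0.5593 0.0039] rel [-0.0003  0.0103] 29 tray y -0.0198
plate nearest [ 0.6111 -0.0126] dist to ring ctr 0.0538
plate ctr [ 0.6906 -0.0208] 36
253 [-20. -15. -10.  -5.   0.]
foot [ 0.4897 -0.0475]
```

Call:
jog_arm:
  plan: "0 0 0 0.11 0.5 0 255;0 0 0 0.11 0.5 0 255;0 0 0 0.11 0.5 0 255;0 0 0 0.11 0.5 0 255;0 0 0 0.1 0.5 0 255;0 0 0 0.1 0.5 0 255;0 0 0 0.1 0.5 0 255;0 0 0 0.1 0.5 0 255;0 0 0 0.1 0.5 0 255;0 0 0 0 0 0 255"

```text
time_s: 10.63
position: [0.5691, -0.0517, -0.0205]
tool_rot: [[1.0, -0.0, 0.0], [-0.0, -1.0, -0.0], [0.0, 0.0, -1.0]]
ft_force: [0.5, -0.1, -0.5]
grip_width: -0.0002
gripper_force: 0.0
```

Run:
```python
from h import *
im=ringw()
```

```text
tcp [ 0.5689 -0.0512 -0.0205] F [0.56 0.5  1.03]
ring [ 0.5687 -0.0409] rel [-0.0002  0.0104] 29 tray y -0.0652
plate nearest [ 0.6131 -0.0403] dist to ring ctr 0.0435
plate ctr [ 0.6907 -0.0209] 39
```

The ring is in the middle of the gap, 124 mm from the plate and about 83 mm from the beaker. I go on out the far side.

Call:
jog_arm:
  plan: "0 0 0 0.1 0.6 0 255;0 0 0 0.1 0.6 0 255;0 0 0 0.1 0.6 0 255;0 0 0 0.1 0.6 0 255;0 0 0 0.1 0.6 0 255;0 0 0 0.1 0.6 0 255;0 0 0 0.1 0.6 0 255;0 0 0 0.1 0.6 0 255;0 0 0 0.1 0.6 0 255;0 0 0 0.1 0.6 0 255"

```text
time_s: 11.52
position: [0.5789, -0.1113, -0.0205]
tool_rot: [[1.0, 0.001, 0.0], [0.001, -1.0, 0.0], [0.0, -0.0, -1.0]]
ft_force: [-0.2, -0.3, 0.3]
grip_width: -0.0001
gripper_force: 0.2
```

Call:
jog_arm:
  plan: "0 0 0 0.1 0.6 0 255;0 0 0 0.1 0.6 0 255;0 0 0 0.1 0.6 0 255;0 0 0 0.1 0.6 0 255;0 0 0 0.1 0.6 0 255;0 0 0 0 0 0 255;0 0 0 0 0 0 255"

```text
time_s: 12.1
position: [0.5839, -0.141, -0.0205]
tool_rot: [[1.0, 0.0, 0.0], [0.0, -1.0, 0.0], [0.0, -0.0, -1.0]]
ft_force: [0.1, -0.3, 0.3]
grip_width: 0.0001
gripper_force: 0.0
```

Run:
```python
from h import *
im=ringw(); P=wpts(im); save("w6",im["pixels"])
k=(P[...,2]>.016)&(P[...,2]<.023)&(P[...,1]<-.18)&(P[...,1]>-.25)&(P[...,0]>.6)&(P[...,0]<.72)
Q=P[k]; 
for x in (.61,.63,.65,.67): 
    q=Q[abs(Q[:,0]-x)<.01]
    if len(q): print(x,len(q),np.percentile(q[:,1],[2,50,98]).round(4),"inner face expected",round(.0731*x-.2477+.008,4))
```

```text
tcp [ 0.5838 -0.1407 -0.0205] F [-0.17 -0.41 -0.35]
ring [ 0.5837 -0.1312] rel [-0.0001  0.0095] 29 tray y -0.1563
plate nearest [ 0.6386 -0.0822] dist to ring ctr 0.0734
plate ctr [ 0.6909 -0.0214] 26
0.61 711 [-0.2041 -0.1993 -0.1963] inner face expected -0.1951
0.63 774 [-0.2023 -0.1978 -0.1947] inner face expected -0.1936
0.65 816 [-0.2009 -0.1966 -0.1934] inner face expected -0.1922
0.67 822 [-0.1996 -0.1951 -0.192 ] inner face expected -0.1907
```

View pics/w6.png

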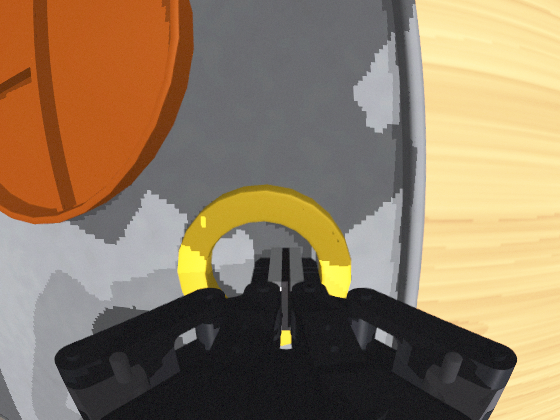

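The ring is through the gap, centre about (265,262), with the lip's inner face at column ~400. The gap left to the lip is about 26 mm, so I push 25 mm, back the fingers to the middle of the hole and lift straight out.

Call:
jog_arm:
  plan: "0 0 0 0 0.5 0 255;0 0 0 0 0.5 0 255;0 0 0 0 0.5 0 255;0 0 0 0 0.4 0 255;0 0 0 0 0.3 0 255;0 0 0 0 0.3 0 255;0 0 0 0 0 0 255;0 0 0 0 0 0 255"

```text
time_s: 12.82
position: [0.5838, -0.1658, -0.0205]
tool_rot: [[1.0, 0.0, 0.0], [0.0, -1.0, -0.0], [0.0, 0.0, -1.0]]
ft_force: [-0.3, -0.1, -0.3]
grip_width: 0.0001
gripper_force: 0.0
```

Run:
```python
from h import *
im=ringw()
```

```text
tcp [ 0.5838 -0.1657 -0.0205] F [ 0.19 -0.46 -0.14]
ring [ 0.5836 -0.1554] rel [-0.0002  0.0103] 29 tray y -0.1804
plate nearest [ 0.645  -0.0869] dist to ring ctr 0.0917
plate ctr [ 0.6909 -0.0214] 23
```

Call:
jog_arm:
  plan: "0 0 0 0 0.2 0 255;0 0 0 0 0 0 255;0 0 0 0 -0.5 0 255;0 0 0 0 -0.6 0 255;0 0 0 0 0 0 255;0 0 0 0 0 -0.5 255;0 0 0 0 0 -1 255;0 0 0 0 0 -2 255;0 0 0 0 0 -3 255;0 0 0 0 0 -3 255"

```text
time_s: 13.7
position: [0.5836, -0.1567, 0.0762]
tool_rot: [[1.0, 0.0, -0.001], [0.0, -1.0, 0.0], [-0.001, -0.0, -1.0]]
ft_force: [0.4, -0.3, 0.6]
grip_width: -0.0
gripper_force: 0.0
```

Call:
jog_arm:
  plan: "0 0 0 -1 0 -3 255;0 0 0 -2 0 -3 255;0 0 0 -2 0 -2 255;0 0 0 -2 0 0 255;0 0 0 0 0 0 255;0 0 0 0 0 0 255"

```text
time_s: 14.2
position: [0.5136, -0.1569, 0.1558]
tool_rot: [[1.0, -0.0, 0.002], [-0.0, -1.0, -0.001], [0.002, 0.001, -1.0]]
ft_force: [-0.8, -0.3, 0.0]
grip_width: 0.0
gripper_force: 0.0
```

Run:
```python
from h import *
im=ring("wrist"); P=wpts(im); save("w7",im["pixels"]); print(env.observe()["position"])
k=(P[...,2]>.016)&(P[...,2]<.023)&(P[...,1]<-.18)&(P[...,1]>-.25)
for x in (.56,.6,.64,.68):
    q=P[k&(abs(P[...,0]-x)<.008)]; print(x,np.percentile(q[:,1],[2,98]).round(4)) if len(q) else 0
```

```text
wrist 0.94 [284. 120.  85.  83.] 236 [ 0.58434234 -0.15629924] 0.0387375769196758 far/left arc min/max [ 0.5464 -0.195 ] [ 0.6238 -0.1176]
[ 0.51433608 -0.15684663  0.15470021]
0.56 [-0.2083 -0.1802]
0.6 [-0.2047 -0.1808]
0.64 [-0.2021 -0.1944]
0.68 [-0.1998 -0.1919]
```

View pics/w7.png

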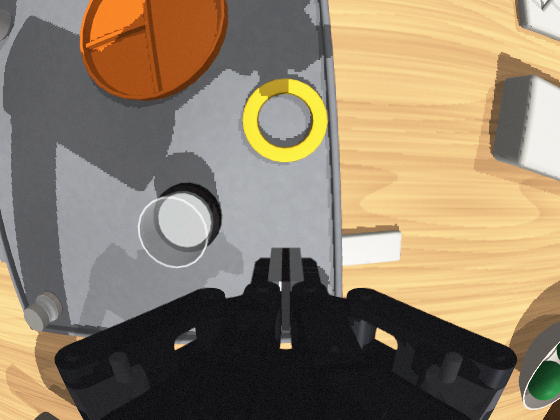

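The ring at (284,120) lies flat against the lip, at tray y ≈ -0.181 and x ≈ 0. The arm is clear of everything.

```bash
python3 -c "
from rig import job; print(job.close_job())"
```

```text
the job is handed in; nothing more can be done
None
```

I slid the 80 mm teether ring through the gap and up to the child's-edge lip (measured at tray y ≈ -0.181 m, allowed -0.190 to -0.172), lifted the arm clear and handed the job in at about 14 s; no verdict came back.

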